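# Bring the analyser's interlocked supply unit back into service

### The job

Throw the supply unit's three blue levers away from you, each fully home, and then slide its yellow master handle back, fully home. They are interlocked: only one is free at a time, in an order that cannot be seen, so feel for the free one and never force a lever or handle that is blocked. Leave the things on the bench and on the unit alone, and let go at the end.

Things in the scene. Friction and masses are not known exactly. Their poses are not given: they have to be found in the camera images.
- unit: fixed white box, navy band, 180 (its x) x 420 (y) x 85 high; origin under its centre on the bench; x axis to its back (away from the robot, yaw within 0.3), y to its left. An interlock inside frees one lever at a time; the order differs from start to start and cannot be seen. A lever brought fully home frees the next, which stays free; the third frees the master handle
- lever_left (a joint): angle of the left lever (rad) about a pivot along the unit's y axis at unit x 0, y 110, z 70 mm. 0 = off, leaning 0.5 rad to the front; 1.0 = fully home at its end stop, leaning 0.5 rad to the back. Free, it takes 3 to 6 N at the knob all the way and stays where left; blocked, it stops, slightly springy, at about 0.1 rad (10 mm at the knob)
- knob_left (a point): centre of the left lever's blue ball knob, 28 dia, on a steel shaft 10 dia, 95 mm from the pivot: at unit x -46, z 153 mm when off, highest (z 165) half way, x +46, z 153 mm when home
- tongue_left: springy steel pin on the left lever 45 mm below its pivot, inside the box, out of sight: the interlock stops it when the lever is blocked. It bears 2.1 times the force put on the knob along its arc; over 45 N (21 N at the knob) counts as forcing. Origin on the pivot
- lever_mid (a joint): angle of the middle lever (rad) about a pivot along the unit's y axis at unit x 0, y 30, z 70 mm. 0 = off, leaning 0.5 rad to the front; 1.0 = fully home at its end stop, leaning 0.5 rad to the back. Free, it takes 3 to 6 N at the knob all the way and stays where left; blocked, it stops, slightly springy, at about 0.1 rad (10 mm at the knob)
- knob_mid (a point): centre of the middle lever's blue ball knob, 28 dia, on a steel shaft 10 dia, 95 mm from the pivot: at unit x -46, z 153 mm when off, highest (z 165) half way, x +46, z 153 mm when home
- tongue_mid: springy steel pin on the middle lever 45 mm below its pivot, inside the box, out of sight: the interlock stops it when the lever is blocked. It bears 2.1 times the force put on the knob along its arc; over 45 N (21 N at the knob) counts as forcing. Origin on the pivot
- lever_right (a joint): angle of the right lever (rad) about a pivot along the unit's y axis at unit x 0, y -50, z 70 mm. 0 = off, leaning 0.5 rad to the front; 1.0 = fully home at its end stop, leaning 0.5 rad to the back. Free, it takes 3 to 6 N at the knob all the way and stays where left; blocked, it stops, slightly springy, at about 0.1 rad (10 mm at the knob)
- knob_right (a point): centre of the right lever's blue ball knob, 28 dia, on a steel shaft 10 dia, 95 mm from the pivot: at unit x -46, z 153 mm when off, highest (z 165) half way, x +46, z 153 mm when home
- tongue_right: springy steel pin on the right lever 45 mm below its pivot, inside the box, out of sight: the interlock stops it when the lever is blocked. It bears 2.1 times the force put on the knob along its arc; over 45 N (21 N at the knob) counts as forcing. Origin on the pivot
- master (a joint): travel of the yellow master handle (m) along the unit's x axis: 0 = off, towards the front, 0.05 = fully home at its back end stop. Free, it needs about 3 N and stays where it is left; blocked, it stops after about 4 mm
- master_grip (a point): centre of the yellow master handle, a block 24 (unit x) x 34 (unit y) x 45 high (unit z 91 to 136 mm), at unit x -25, y -140, z 113.5 mm when off
- tongue_master: steel pin fixed to the master handle, inside the box, where the interlock stops it; over 21 N on it counts as forcing. Origin at the foot of the handle
- vial: small amber glass vial with a white cap, 22 dia x 42, standing on top of the unit at its left end; origin under its centre
- reagent: white plastic bottle with a blue cap, 60 dia x 130, on the bench; origin under its centre
- plate96: cream well plate, 86 x 128 x 14, on the bench; origin under its centre
- tiprack: blue box of pipette tips with a clear lid, 85 x 120 x 80, on the bench; origin under its centre
- marker: red marker pen, 14 dia x 130, lying on the bench; origin on its underside below its middle
- tubes: orange tube rack with white caps, 60 x 140 x 49, on the bench; origin under its centre
- mouse: round black computer mouse, 62 dia x 33, on the bench; origin under its centre

How it is judged:
By the outcome, as a careful person would: the job done as asked, in the order asked, and still so for the second after the job is handed in, with the robot touching nothing.
It also fails if it takes over 72 s, if anything falls off the work surface, if the arm or the gripper's body presses on something with over 40 N, if the wrist force passes 120 N, or if a joint passes its speed limit or range.

### The arm

A 6-joint arm with a two-finger parallel gripper is mounted at the origin on the work surface. World frame = base frame: x ahead of the robot, y to its left, z up, the work surface at z = 0. Lengths are in mm, angles in degrees, forces in N, time in s.
With the tool pointing down it reaches from about 350 to 775 mm from the base axis. Payload 5.5 kg.
Tool frame: the origin (TCP) lies on the centre line of the jaws, within the pads' length; the fingertips stand 11 mm ahead of it and the grasp point (between the pads) lies 8 mm behind it; z points along the fingers, x is the direction in which the jaws open and shut, and the axes are right-handed (so a half turn about z gives the same grasp; the last joint's range is limited). The gripper opens to 85 mm and grips with 20 to 120 N. Pads are 22 mm wide; open, the fingers measure 114 mm over their backs; the gripper's body (76 mm by 85 mm) begins 54 mm behind the grasp point. The pads swing forward as they close: fully open they stand 13 mm farther back than shut.
Start: joints at [-7.998, 17.945, 2.641, 74.691, 0, 82.002], TCP at [575.04, -0.015, 242.323] pointing down, gripper open.
Joint ranges: [-158.12, 158.12], [-49.38, 96.58], [-58.88, 72.47], [-126.05, 133.96], [-84.25, 85.87], [-180, 180]. Speed limits (degrees/s): [147.25, 147.25, 180, 180, 180, 180].

### API

Orientations are given as [roll, pitch, yaw] about the fixed x, y, z axes, in that order (R = Rz(yaw) Ry(pitch) Rx(roll)).
In Python, from plant import read_state, snapshot, close_job gives the robot as it stands. The module is installed in compiled form; this text tells all that it offers.
- The arm moves only by the tool jog_arm, never from a script. Its argument "increments" is a list of rows, each an object with "slide": the shift along the tool's x, y, z in m, a list of three; "spin": the turn about the tool's z in degrees. In form: [{"slide": [tx, ty, tz], "spin": spin}, ...]. A call has 1 to 10 rows; each row is the pose to reach, as a shift and turn from the pose measured when the call began, along the tool's axes at that moment; what a row does not reach only later rows make up. A row lasts 1/10 s, in which the tool goes at most 50 mm and 8.59 degrees, less where a joint would pass 70% of its speed; a pose out of reach is approached as far as the arm can. A call with a gripper value outside its range is refused whole. "hand" is the opening in per cent of the stroke, from 0 (shut) to 100 (fully open), set as the call begins (left out, the last holds). The fingers move at their own pace and stop on an object; "newtons" is the grip in N (left out, the last holds). Time passes only in rows, so rows that repeat a pose let the fingers close. It gives the time, the measured TCP pose, the force and the opening at its end, in the units of the state.
- read_state(): the state, without advancing time (a new reading comes with each control period).
- snapshot(name): name is "scene" or "side" or "wrist"; returns a dict with "color" (384x512x3 uint8, blue, green, red), "z_map" (384x512 float32, mm along the optical axis (not along the pixel's ray), 0 where there is no reading), "fx", "fy", "cx", "cy" (pixels), "cam_to_world" (4x4, takes a point from camera to world coordinates). Camera axes: x right, y down, z forward; pixel columns grow to the right and rows downward; lengths in mm; the calibration is good to about 2 mm. A picture is of the moment at which its call begins.
- close_job(): hands the job in, once; it reports no verdict.
The state is a dict: "time": time; "qpos": joint angles; "joint_vel": joint speeds; "joint_torque": joint torques, N m; "tcp_pos": TCP position; "ee_rot": TCP orientation; "ft_force": force on the tool from outside, world axes, zero at the start; "torque": the same for the moment, N m; "width": opening from 0.0 (shut) to 1.0 (fully open).
Only numpy, scipy, OpenCV 4.12 (cv2) and the standard library are available. Lean on these libraries where they do the work, as an engineer would, in place of code of your own. Each camera call takes 0.05 s, during which the arm holds its last target. There are 200 camera calls.

## Working session

There is one attempt and no reset: what is moved stays moved. The work goes in short steps, Python scripts to look and compute and a tool call to move; the robot and the scene stay as the last step left them, time stands still between calls to the robot, and variables do not carry over. Pictures are saved under pics/ and viewed, about 8 in all and at most 12, crops included, and the job is handed in when it is done.

Besides the shell and the picture viewer there is one more tool, called as name(argument=value, ...) on one line, values as JSON. jog_arm: Moves the arm, as the interface text tells. Its arguments: {"type":"object","properties":{"increments":{"type":"array"},"hand":{"type":"number"},"newtons":{"type":"number"}},"required":["increments"]}

```bash
mkdir -p pics
cat > h.py <<'E'
import numpy as np,cv2
from plant import read_state,snapshot,close_job
def world(s):
    z=s["z_map"];v,u=np.mgrid[:z.shape[0],:z.shape[1]]
    p=np.stack([(u-s["cx"])/s["fx"]*z,(v-s["cy"])/s["fy"]*z,z,np.ones_like(z)],-1)
    w=(p@np.array(s["cam_to_world"]).T)[...,:3]; w[z==0]=np.nan
    return w
E
python3 - <<'E'
from h import *
s=snapshot("scene");t=snapshot("side")
cv2.imwrite("pics/a.png",s["color"]);cv2.imwrite("pics/b.png",t["color"])
np.savez("a.npz",w=world(s),c=s["color"],w2=world(t),c2=t["color"])
for n,k in(("scene",s),("side",t)):
    w=world(k);h=cv2.cvtColor(k["color"],cv2.COLOR_BGR2HSV)
    for nm,lo,hi in(("blue",(100,120,60),(125,255,255)),("yellow",(20,120,100),(35,255,255))):
        m=cv2.inRange(h,lo,hi);N,L,S,C=cv2.connectedComponentsWithStats(m)
        for i in range(1,N):
            if S[i,4]>25: q=w[L==i];print(n,nm,C[i].round(),S[i,4],np.nanmedian(q,0).round(),np.nanmin(q,0).round(),np.nanmax(q,0).round())
print(read_state())
E
```

```text
scene blue [412.  33.] 7626 [-1078.  1073.   -39.] [-1663.   578.  -550.] [ 249. 1811.  449.]
scene blue [31. 36.] 3257 [-1291. -1249.   -86.] [-1658. -1585.  -240.] [ -378. -1004.   213.]
scene blue [329.  61.] 719 [-302.  374.  167.] [-424.  349.   -4.] [-289.  397.  305.]
scene blue [129.  74.] 41 [-1624.  -769.  -516.] [-1654.  -791.  -551.] [-1600.  -742.  -480.]
scene blue [49. 76.] 220 [-1626. -1334.  -505.] [-1663. -1492.  -544.] [-538. -981.    5.]
scene blue [16. 78.] 98 [-1624. -1569.  -511.] [-1649. -1619.  -552.] [ -386. -1005.   111.]
scene blue [305. 185.] 69 [488. 125. 161.] [283. 112.  -1.] [495. 167. 172.]
scene blue [408. 187.] 66 [486. 445. 129.] [466. 436. 116.] [497. 460. 134.]
scene blue [280. 190.] 61 [503.  47. 164.] [487.  12. 149.] [650.  59. 305.]
scene blue [254. 194.] 70 [516. -31. 164.] [503. -45. 152.] [526. -19. 174.]
scene blue [121. 273.] 656 [ 663. -411.   29.] [ 575. -497.   -3.] [ 673. -359.   57.]
scene blue [ 29. 303.] 3271 [ 838. -556.  176.] [ 748. -636.  153.] [ 908. -483.  181.]
scene yellow [225. 214.] 184 [ 551. -118.  128.] [ 394. -134. 
[... 554 characters left out ...]
504. -136.   94.] [554. -47. 158.]
{'time': 0.1, 'qpos': array([-7.99847502e+00,  1.79876967e+01,  2.58386317e+00,  7.46900897e+01,
       -3.49801858e-04,  8.20014724e+01]), 'joint_vel': array([-0.04145863, -0.04707336,  0.09765131,  0.00218065,  0.01688652,
       -0.02335097]), 'joint_torque': array([ 3.58776997e-03, -4.81727242e+01,  2.99244744e+01,  1.27543980e-02,
       -1.12281841e-04,  1.60051752e-05]), 'tcp_pos': array([5.74569876e+02, 4.91853633e-02, 2.41488847e+02]), 'ee_rot': array([-1.79987277e+02,  9.30582306e-02,  6.32081277e-05]), 'ft_force': array([-0.33613603, -0.41882931, -0.17359374]), 'torque': array([-0.05718777,  0.00635946,  0.00703919]), 'width': 1.0008869019090985}
```

View pics/a.png

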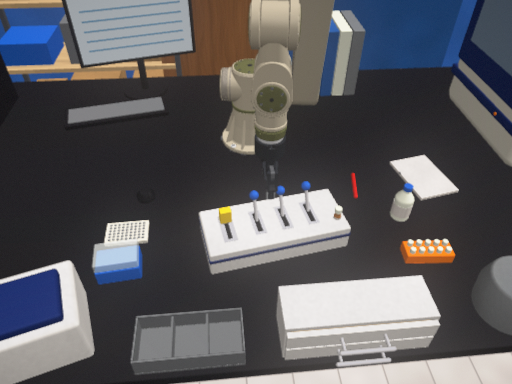

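View pics/b.png

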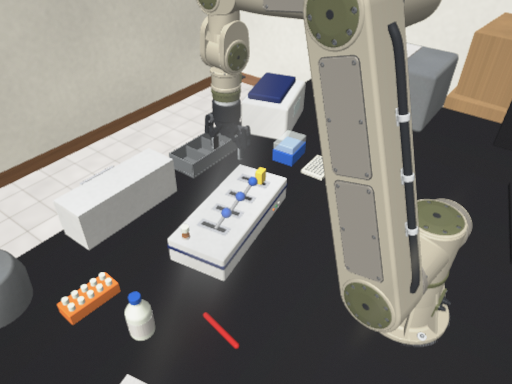

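The scene view shows the unit with knobs at about (254,194), (280,190) and (306,185), the yellow handle at (225,214) and the vial at (338,213). The side view agrees. Next I fit the unit pose.

Run:
```python
from h import *
from scipy.optimize import least_squares
d=np.load("a.npz");K=[]
for w,c,cs in((d["w"],d["c"],[(305,185),(280,190),(254,194)]),(d["w2"],d["c2"],[(225,212),(240,196),(252,181)])):
    h=cv2.cvtColor(c,cv2.COLOR_BGR2HSV);m=cv2.inRange(h,(100,120,60),(125,255,255))>0
    for u,v in cs:
        q=w[v-7:v+8,u-7:u+8][m[v-7:v+8,u-7:u+8]];q=q[(q[:,2]>140)&(q[:,2]<185)]
        q=q[np.linalg.norm(q-np.median(q,0),axis=1)<20]
        r=least_squares(lambda p:np.linalg.norm(q-p,axis=1)-14,np.median(q,0)-[0,0,8],loss="soft_l1").x
        print(r.round(1),len(q));K.append(r)
    h2=h[...,1]<60
    q=w[(abs(w[...,2]-85)<5)&h2&(abs(w[...,1])<300)&(abs(w[...,0]-540)<170)][:,:2].astype(np.float32)
    print(cv2.minAreaRect(q),len(q),np.median(q,0))
```

```text
[479.3 127.2 155.9] 67
[493.9  49.  156.1] 58
[509.  -30.8 157.4] 70
((542.3279418945312, 24.95343017578125), (184.7967071533203, 419.0645751953125), 9.722214698791504) 5691 [560.4763    17.009007]
[480.1 123.7 155.5] 38
[495.1  44.2 156.7] 48
[510.  -33.7 156.7] 49
((540.9223022460938, 24.240066528320312), (181.02133178710938, 422.9676818847656), 9.238118171691895) 4783 [522.64734  72.15642]
```

jog_arm(increments=[{"slide":[-0.045,-0.013,0],"spin":-5},{"slide":[-0.09,-0.026,0],"spin":-10},{"slide":[-0.123,-0.039,0],"spin":-10},{"slide":[-0.123,-0.039,0.02],"spin":-10},{"slide":[-0.123,-0.039,0.06],"spin":-10},{"slide":[-0.123,-0.039,0.0875],"spin":-10},{"slide":[-0.123,-0.039,0.0875],"spin":-10},{"slide":[-0.123,-0.039,0.0875],"spin":-10},{"slide":[-0.123,-0.039,0.0875],"spin":-10}], hand=0, newtons=40)

```text
time: 1.0
tcp_pos: [452.6, 38.9, 155.7]
ee_rot: [180.0, -0.0, 10.0]
ft_force: [-0.3, 0.6, -0.2]
width: 0.001
```

Run:
```python
from h import *
s=snapshot("wrist");t=snapshot("side")
cv2.imwrite("pics/c.png",np.hstack([s["color"],cv2.resize(t["color"][100:300,120:387],(512,384))])[:, :])
im=cv2.imread("pics/c.png");cv2.imwrite("pics/c.png",cv2.resize(im,(800,300)))
r=read_state();print(r["tcp_pos"],r["ee_rot"],r["ft_force"],r["width"],r["time"])
```

```text
[452.70393167  38.92818258 155.7510982 ] [ 1.79986069e+02 -6.49250652e-02  9.99710009e+00] [-0.01481534 -0.4736944  -0.21018158] -0.0036598478205486077 1.1
```

View pics/c.png

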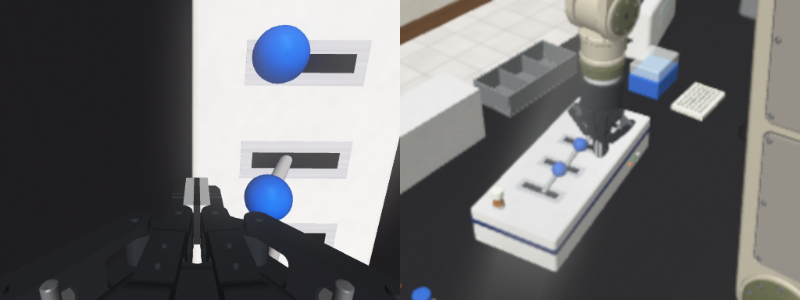

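The wrist view shows the shut fingertips at (196,195), level with the middle knob at (268,198) and about 20 mm short of it. The approach is right, so I start feeling.

jog_arm(increments=[{"slide":[0.01,0,0],"spin":0},{"slide":[0.018,0,0],"spin":0},{"slide":[0.022,0,0],"spin":0},{"slide":[0.024,0,0],"spin":0}])

```text
time: 1.5
tcp_pos: [475.4, 42.8, 156.6]
ee_rot: [179.9, 0.1, 10.0]
ft_force: [-9.7, -2.3, 9.7]
width: -0.001
```

jog_arm(increments=[{"slide":[0.002,0,0],"spin":0},{"slide":[0.003,0,0],"spin":0}])

```text
time: 1.7
tcp_pos: [476.2, 43.0, 157.0]
ee_rot: [179.9, 0.4, 10.0]
ft_force: [-12.7, -2.1, 11.5]
width: -0.003
```

jog_arm(increments=[{"slide":[0.003,0,-0.002],"spin":0},{"slide":[0.004,0,-0.003],"spin":0}])

```text
time: 1.9
tcp_pos: [477.7, 43.4, 158.9]
ee_rot: [179.9, 0.8, 10.0]
ft_force: [-7.3, -2.0, -3.5]
width: -0.005
```

Run:
```python
from h import *
s=snapshot("wrist")
cv2.imwrite("pics/d.png",s["color"])
r=read_state();print(r["tcp_pos"],r["ee_rot"],r["ft_force"],r["width"],r["time"])
```

```text
[477.70135322  43.43060391 158.87422702] [179.9091531    0.82461218   9.97154022] [-7.04437541 -2.06447272 -1.24751472] 0.002844329763776527 1.95
```

View pics/d.png

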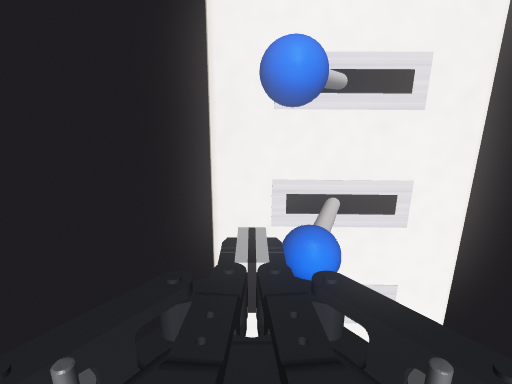

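The wrist view shows the finger touching the mid knob at (311,256). Set against the left knob at (294,70), it has moved about 12 mm. I push a little further along the arc.

jog_arm(increments=[{"slide":[0.003,0,-0.001],"spin":0},{"slide":[0.005,0,-0.0015],"spin":0}])

```text
time: 2.15
tcp_pos: [478.9, 43.7, 159.2]
ee_rot: [179.9, 1.4, 9.9]
ft_force: [-12.4, -4.2, 4.7]
width: -0.004
```

Blocked: the reading rose to about 10 N along the arc with only 1 mm of motion. I go to the right lever.

jog_arm(increments=[{"slide":[-0.025,0,0.003],"spin":0},{"slide":[-0.028,0.01,0.003],"spin":0},{"slide":[-0.028,0.045,0.003],"spin":0},{"slide":[-0.028,0.08,0.003],"spin":0},{"slide":[-0.028,0.08,0.003],"spin":0},{"slide":[-0.018,0.08,0.003],"spin":0},{"slide":[-0.011,0.08,0.003],"spin":0},{"slide":[-0.006,0.08,0.0015],"spin":0},{"slide":[-0.001,0.08,0.0],"spin":0}])

```text
time: 3.05
tcp_pos: [490.2, -35.3, 160.3]
ee_rot: [179.7, 1.6, 10.0]
ft_force: [-13.7, -5.3, 16.5]
width: 0.0
```

jog_arm(increments=[{"slide":[0.003,0,-0.001],"spin":0},{"slide":[0.006,0,-0.002],"spin":0}])

```text
time: 3.25
tcp_pos: [493.1, -34.6, 162.1]
ee_rot: [179.6, 2.1, 10.0]
ft_force: [-14.1, -8.7, 9.5]
width: 0.001
```

Blocked as well (11 N along the arc with little yield). I go to the left lever.

jog_arm(increments=[{"slide":[-0.025,-0.002,0.004],"spin":0},{"slide":[-0.029,-0.02,0.006],"spin":0},{"slide":[-0.029,-0.065,0.006],"spin":0},{"slide":[-0.029,-0.11,0.006],"spin":0},{"slide":[-0.029,-0.15,0.006],"spin":0},{"slide":[-0.029,-0.161,0.006],"spin":0},{"slide":[-0.029,-0.161,0.006],"spin":0},{"slide":[-0.022,-0.161,0.006],"spin":0}])

```text
time: 4.05
tcp_pos: [443.0, 120.2, 155.7]
ee_rot: [179.5, 2.1, 10.1]
ft_force: [0.9, 0.1, -0.1]
width: 0.003
```

jog_arm(increments=[{"slide":[0.006,0,0],"spin":0},{"slide":[0.012,0,-0.002],"spin":0},{"slide":[0.018,0,-0.004],"spin":0},{"slide":[0.021,0,-0.005],"spin":0}])

```text
time: 4.45
tcp_pos: [462.7, 122.6, 160.7]
ee_rot: [179.5, 2.4, 10.0]
ft_force: [-10.4, -2.6, 14.3]
width: -0.0
```

jog_arm(increments=[{"slide":[0.004,0,-0.003],"spin":0},{"slide":[0.008,0,-0.004],"spin":0}])

```text
time: 4.65
tcp_pos: [470.3, 123.3, 164.8]
ee_rot: [179.5, 2.5, 9.9]
ft_force: [-8.4, -1.6, 11.8]
width: 0.0
```

The left lever is free. I drive it most of the way.

jog_arm(increments=[{"slide":[0.01,0,-0.001],"spin":0},{"slide":[0.02,0,-0.002],"spin":0},{"slide":[0.03,0,-0.002],"spin":0},{"slide":[0.04,0,-0.002],"spin":0},{"slide":[0.05,0,0],"spin":0},{"slide":[0.058,0,0.001],"spin":0},{"slide":[0.065,0,0.002],"spin":0}])

```text
time: 5.35
tcp_pos: [534.7, 134.2, 159.5]
ee_rot: [179.5, 2.5, 9.9]
ft_force: [-2.8, -1.5, 1.1]
width: -0.001
```

```bash
cat >> h.py <<'E'
def uf(p):
    c,s=np.cos(np.radians(10)),np.sin(np.radians(10));d=np.asarray(p)-[544,25,0]
    return np.round([c*d[0]+s*d[1],-s*d[0]+c*d[1],d[2]],1)
def knob(n,name=None):
    s=snapshot(n);w=world(s);h=cv2.cvtColor(s["color"],cv2.COLOR_BGR2HSV)
    if name: cv2.imwrite("pics/"+name,s["color"])
    m=cv2.inRange(h,(100,120,60),(125,255,255));N,L,S,C=cv2.connectedComponentsWithStats(m)
    for i in range(1,N):
        q=w[L==i];m=np.nanmedian(q,0)
        if S[i,4]>25 and abs(m[1])<200 and 400<m[0]<650: 
            q=q[np.linalg.norm(q-m,axis=1)<20]
            from scipy.optimize import least_squares
            print(n,uf(least_squares(lambda p:np.linalg.norm(q-p,axis=1)-14,m-[0,0,8],loss="soft_l1").x),S[i,4])
def st():
    r=read_state();print("tcp u",uf(r["tcp_pos"]),r["ee_rot"].round(1),r["ft_force"].round(1),r["time"])
E
python3 - <<'E'
from h import *
st();knob("scene");knob("side");knob("wrist","e.png")
E
```

```text
tcp u [  9.8 109.2 159.5] [179.5   2.5   9.9] [-2.8 -1.5  1.1] 5.35
scene [-37.3  30.9 159.6] 70
scene [-38.1 -48.7 159.9] 70
scene [ 36.6 110.3 158.4] 60
side [-38.4 -52.5 158.9] 52
side [-38.   27.6 160.7] 44
side [ 38.7 108.  158.3] 61
wrist [ 39.3 109.2 156.8] 2533
```

View pics/e.png

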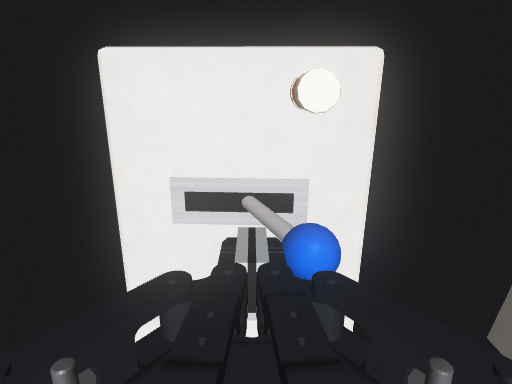

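The left knob at (310,252) is at unit x of about 39. It needs another 7 mm or so, and then firm contact with its stop.

jog_arm(increments=[{"slide":[0.004,0,0.001],"spin":0},{"slide":[0.008,0,0.0015],"spin":0},{"slide":[0.01,0,0.002],"spin":0},{"slide":[0.01,0,0.002],"spin":0}])

```text
time: 5.9
tcp_pos: [542.5, 135.9, 156.7]
ee_rot: [179.5, 2.7, 9.9]
ft_force: [-8.8, -1.4, 5.0]
width: -0.002
```

jog_arm(increments=[{"slide":[0.002,0,0],"spin":0},{"slide":[0.003,0,0],"spin":0}])

```text
time: 6.1
tcp_pos: [542.6, 136.0, 156.6]
ee_rot: [179.5, 3.1, 9.9]
ft_force: [-12.8, -2.3, 9.0]
width: -0.0
```

Left is home against its stop. Next is mid.

jog_arm(increments=[{"slide":[-0.045,0,0.002],"spin":0},{"slide":[-0.085,0,0.004],"spin":0},{"slide":[-0.1,0.005,0.006],"spin":0},{"slide":[-0.1,0.045,0.006],"spin":0},{"slide":[-0.1,0.08,0.006],"spin":0},{"slide":[-0.1,0.08,0.006],"spin":0},{"slide":[-0.09,0.08,0.005],"spin":0},{"slide":[-0.084,0.08,0.004],"spin":0},{"slide":[-0.08,0.08,0.003],"spin":0}])

```text
time: 7.0
tcp_pos: [476.3, 43.6, 158.3]
ee_rot: [179.4, 3.3, 10.0]
ft_force: [-9.9, -6.1, 7.0]
width: -0.002
```

jog_arm(increments=[{"slide":[0.004,0,-0.002],"spin":0},{"slide":[0.008,0,-0.003],"spin":0}])

```text
time: 7.2
tcp_pos: [480.0, 44.4, 160.1]
ee_rot: [179.2, 4.0, 10.0]
ft_force: [-16.9, -9.6, 11.2]
width: -0.003
```

Mid is blocked, so by elimination right is next.

jog_arm(increments=[{"slide":[-0.018,0,0.003],"spin":0},{"slide":[-0.02,0.02,0.004],"spin":0},{"slide":[-0.02,0.06,0.004],"spin":0},{"slide":[-0.02,0.077,0.004],"spin":0},{"slide":[-0.02,0.077,0.004],"spin":0}])

```text
time: 7.7
tcp_pos: [474.9, -35.9, 158.5]
ee_rot: [179.2, 3.9, 10.0]
ft_force: [-0.7, -0.0, 0.2]
width: 0.004
```

```bash
python3 -c "
from h import *
st();knob('scene')"
```

```text
tcp u [-78.6 -47.9 158.5] [179.2   3.9  10. ] [-0.7 -0.   0.2] 7.7
scene [-36.8  30.9 159.7] 67
scene [-37.8 -48.  159.5] 70
scene [ 43.9 111.  154.4] 59
```

jog_arm(increments=[{"slide":[0.008,0,-0.001],"spin":0},{"slide":[0.012,0,-0.001],"spin":0},{"slide":[0.016,0,-0.003],"spin":0},{"slide":[0.02,0,-0.005],"spin":0}])

```text
time: 8.15
tcp_pos: [493.6, -30.4, 161.7]
ee_rot: [179.3, 4.1, 10.1]
ft_force: [-3.0, 0.3, 0.5]
width: -0.007
```

jog_arm(increments=[{"slide":[0.004,0,-0.002],"spin":0},{"slide":[0.008,0,-0.003],"spin":0}])

```text
time: 8.35
tcp_pos: [501.6, -28.9, 164.6]
ee_rot: [179.3, 4.1, 10.1]
ft_force: [-4.4, -1.4, 6.6]
width: 0.0
```

jog_arm(increments=[{"slide":[0.01,0,-0.0015],"spin":0},{"slide":[0.02,0,-0.002],"spin":0},{"slide":[0.03,0,-0.002],"spin":0},{"slide":[0.04,0,-0.002],"spin":0},{"slide":[0.05,0,-0.001],"spin":0},{"slide":[0.058,0,0],"spin":0},{"slide":[0.064,0,0.001],"spin":0},{"slide":[0.068,0,0.002],"spin":0},{"slide":[0.071,0,0.002],"spin":0},{"slide":[0.071,0,0.002],"spin":0}])

```text
time: 9.35
tcp_pos: [568.7, -16.8, 157.2]
ee_rot: [179.3, 4.5, 10.1]
ft_force: [-8.7, -2.8, 6.5]
width: -0.001
```

jog_arm(increments=[{"slide":[0.002,0,0],"spin":0},{"slide":[0.003,0,0],"spin":0},{"slide":[0.003,0,0],"spin":0}])

```text
time: 9.65
tcp_pos: [568.8, -16.8, 157.2]
ee_rot: [179.2, 4.8, 10.0]
ft_force: [-11.7, -2.2, 9.6]
width: 0.001
```

Right is home against its stop. Now mid.

jog_arm(increments=[{"slide":[-0.045,0,0.003],"spin":0},{"slide":[-0.085,0,0.006],"spin":0},{"slide":[-0.1,-0.005,0.008],"spin":0},{"slide":[-0.1,-0.045,0.008],"spin":0},{"slide":[-0.1,-0.079,0.008],"spin":0},{"slide":[-0.1,-0.079,0.008],"spin":0},{"slide":[-0.095,-0.079,0.008],"spin":0}])

```text
time: 10.35
tcp_pos: [461.4, 44.8, 156.1]
ee_rot: [179.2, 4.7, 10.2]
ft_force: [-0.3, 0.3, 0.1]
width: 0.002
```

jog_arm(increments=[{"slide":[0.008,0,-0.001],"spin":0},{"slide":[0.012,0,-0.001],"spin":0},{"slide":[0.016,0,-0.003],"spin":0},{"slide":[0.02,0,-0.005],"spin":0},{"slide":[0.024,0,-0.006],"spin":0}])

```text
time: 10.85
tcp_pos: [484.7, 48.2, 160.3]
ee_rot: [179.2, 4.9, 10.1]
ft_force: [-4.8, -1.9, 5.8]
width: 0.004
```

jog_arm(increments=[{"slide":[0.008,0.001,-0.003],"spin":0},{"slide":[0.018,0.002,-0.006],"spin":0},{"slide":[0.028,0.002,-0.007],"spin":0},{"slide":[0.038,0.002,-0.007],"spin":0},{"slide":[0.048,0.002,-0.006],"spin":0},{"slide":[0.058,0.002,-0.005],"spin":0},{"slide":[0.066,0.002,-0.004],"spin":0},{"slide":[0.071,0.002,-0.003],"spin":0},{"slide":[0.075,0.002,-0.003],"spin":0},{"slide":[0.075,0.002,-0.003],"spin":0}])

```text
time: 11.85
tcp_pos: [555.6, 58.6, 156.5]
ee_rot: [179.2, 5.4, 10.0]
ft_force: [-11.8, -4.7, 6.8]
width: 0.001
```

jog_arm(increments=[{"slide":[0.002,0,0],"spin":0},{"slide":[0.003,0,0],"spin":0},{"slide":[0.003,0,0],"spin":0}])

```text
time: 12.15
tcp_pos: [555.6, 58.5, 156.5]
ee_rot: [179.1, 5.7, 10.0]
ft_force: [-10.8, -3.2, 10.0]
width: -0.003
```

All three levers are home. I retreat, line up in front of the master handle and look.

jog_arm(increments=[{"slide":[-0.045,0,0.003],"spin":0},{"slide":[-0.085,0,0.006],"spin":0},{"slide":[-0.1,0.005,0.008],"spin":0},{"slide":[-0.1,0.05,0.008],"spin":0},{"slide":[-0.1,0.095,0.008],"spin":0},{"slide":[-0.1,0.14,0.008],"spin":0},{"slide":[-0.1,0.169,0.008],"spin":0},{"slide":[-0.1,0.169,0.03],"spin":0},{"slide":[-0.1,0.169,0.05],"spin":0},{"slide":[-0.1,0.169,0.05],"spin":0}])

```text
time: 13.15
tcp_pos: [481.3, -126.5, 116.8]
ee_rot: [179.3, 5.9, 10.0]
ft_force: [-0.2, -0.3, 0.2]
width: 0.004
```

Run:
```python
from h import *
st();knob("scene");knob("side")
s=snapshot("wrist");cv2.imwrite("pics/f.png",s["color"]);w=world(s);h=cv2.cvtColor(s["color"],cv2.COLOR_BGR2HSV)
q=w[cv2.inRange(h,(20,120,80),(35,255,255))>0];q=q[~np.isnan(q[:,0])]
U=np.array([uf(p) for p in q]);print(np.percentile(U,[2,50,98],axis=0))
```

```text
tcp u [ -88.1 -138.3  116.8] [179.3   5.9  10. ] [-0.2 -0.3  0.2] 13.15
scene [ 42.8 110.7 155.2] 59
scene [ 42.6  30.5 154.8] 59
scene [ 43.  -49.6 153.9] 62
side [ 43.4 -51.1 154.4] 40
side [ 44.5  27.8 154.8] 43
side [ 43.8 107.6 154.6] 72
[[ -38.2 -149.3   96.9]
 [ -28.7 -129.7  134.8]
 [ -15.6 -123.   137.5]]
```

View pics/f.png

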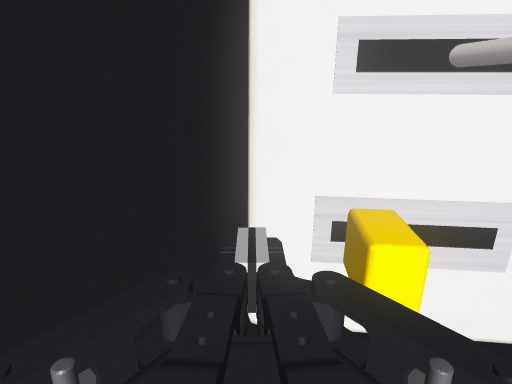

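The handle at (385,255) is ahead and to the right of the shut fingers at (252,245). It is in line in y, and all three knobs read the same home x of about 43.5. I approach and push gently.

jog_arm(increments=[{"slide":[0.015,0,-0.0015],"spin":0},{"slide":[0.028,0,-0.003],"spin":0},{"slide":[0.034,0,-0.0035],"spin":0},{"slide":[0.038,0,-0.004],"spin":0},{"slide":[0.041,0,-0.004],"spin":0}])

```text
time: 13.8
tcp_pos: [524.0, -119.4, 120.5]
ee_rot: [179.1, 5.6, 10.1]
ft_force: [-2.6, -0.9, 3.3]
width: -0.001
```

jog_arm(increments=[{"slide":[0.003,0,-0.0],"spin":0},{"slide":[0.006,0,-0.0005],"spin":0},{"slide":[0.009,0,-0.001],"spin":0}])

```text
time: 14.1
tcp_pos: [532.7, -117.9, 120.5]
ee_rot: [179.1, 5.7, 10.1]
ft_force: [-2.4, -1.6, 0.3]
width: 0.001
```

jog_arm(increments=[{"slide":[0.006,0,-0.0005],"spin":0},{"slide":[0.012,0,-0.001],"spin":0},{"slide":[0.018,0,-0.002],"spin":0},{"slide":[0.024,0,-0.0025],"spin":0},{"slide":[0.028,0,-0.003],"spin":0},{"slide":[0.031,0,-0.003],"spin":0}])

```text
time: 14.7
tcp_pos: [563.2, -112.6, 120.4]
ee_rot: [179.0, 5.7, 10.1]
ft_force: [-10.8, -4.4, 6.1]
width: 0.0
```

jog_arm(increments=[{"slide":[0.003,0,-0.0],"spin":0},{"slide":[0.006,0,-0.0005],"spin":0}])

```text
time: 14.9
tcp_pos: [563.6, -112.4, 120.5]
ee_rot: [179.0, 6.4, 10.0]
ft_force: [-23.3, -7.6, 13.3]
width: 0.0
```

The handle met its stop. I back off, rise and check.

jog_arm(increments=[{"slide":[-0.02,0,0.002],"spin":0},{"slide":[-0.06,0,0.006],"spin":0},{"slide":[-0.1,0,0.009],"spin":0},{"slide":[-0.1,0,-0.03],"spin":0},{"slide":[-0.1,0,-0.07],"spin":0},{"slide":[-0.1,0,-0.1],"spin":0},{"slide":[-0.1,0,-0.1],"spin":0}])

```text
time: 15.6
tcp_pos: [479.6, -126.4, 235.5]
ee_rot: [178.8, 5.9, 10.0]
ft_force: [0.7, 1.0, -0.5]
width: 0.003
```

Run:
```python
from h import *
st();knob("scene","g.png");knob("side")
im=cv2.imread("pics/g.png");cv2.imwrite("pics/g.png",cv2.resize(im[150:300,90:370],(800,429)))
for n in("scene","side"):
    s=snapshot(n);w=world(s);h=cv2.cvtColor(s["color"],cv2.COLOR_BGR2HSV)
    q=w[cv2.inRange(h,(20,120,80),(35,255,255))>0];q=q[(abs(q[:,1]+112)<40)&(q[:,2]>100)]
    U=np.array([uf(p) for p in q]);print(n,np.percentile(U,[3,50,97],axis=0).round())
```

```text
tcp u [ -89.7 -137.9  235.5] [178.8   5.9  10. ] [ 0.7  1.  -0.5] 15.6
scene [ 43.6 111.1 155. ] 59
scene [ 43.5  31.1 154.8] 59
scene [ 43.1 -49.3 154.7] 62
side [ 42.  -51.1 153.3] 40
side [ 43.5  28.4 154.2] 42
side [ 44.6 107.9 154.8] 72
scene [[  14. -156.  102.]
 [  32. -142.  130.]
 [  36. -127.  139.]]
side [[  10. -153.  103.]
 [  19. -127.  128.]
 [  31. -123.  139.]]
```

View pics/g.png

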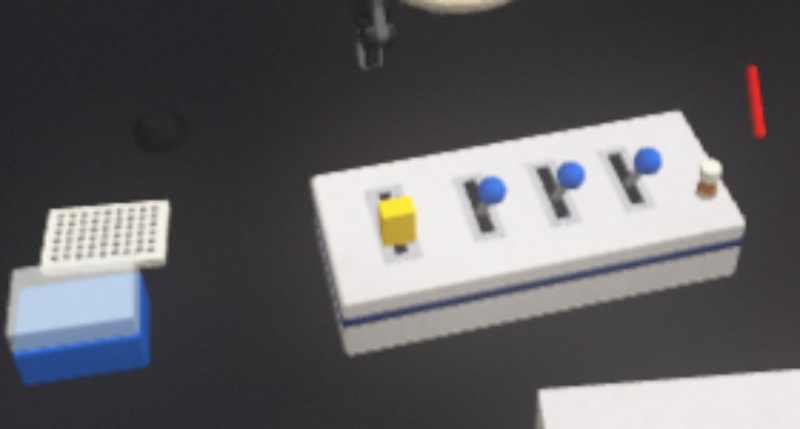

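```bash
python3 -c "
from plant import close_job
print(close_job())"
```

```text
the job is handed in; nothing more can be done
None
```

All three levers are thrown fully home and the master handle is slid back to its end stop. The job was handed in at about 16 s with the gripper clear of everything.

**Order found:** left, right, mid, then master. I probed mid, then right, then left, then mid again. The three blocked probes were dropped at about 10 to 12.5 N along the arc at the knob, under the 21 N limit.

**Last checks:**
- **Levers:** each stopped dead against its end stop under about 10 to 13 N. The cameras put all three knobs at unit x of about 42 to 45 mm. That is a little short of the nominal 46, but matches the 1 to 3 mm spread of my measurements, and the interlock freed each next item.
- **Master handle:** it spans unit x of about 12 to 36 mm, against 13 to 37 nominal, which is about 50 mm of travel.
- **Master force:** the last push against the handle's end stop read about 24 N horizontally. That is above the 21 N forcing limit for its tongue. I think the end stop took it, not the interlock, because the handle was free and fully home by then, but I could not check this.
- **Surroundings:** the vial and the bench items in the last view stood as before. The reagent bottle and the tube rack were outside that view, but the arm never went near them.

The tool ended up tilted about 6 degrees from pushing under load, which had no effect on the result.

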